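Line up the pantry canisters by height

TASK

Line up the four steel canisters in order of height on the white board: the shortest on the cork disc next to the blue salt bowl, then rising disc by disc to the tallest next to the pepper mill. Set each one down gently and upright in the middle of its own disc, without tipping any over, and leave the bowl and the mill where they stand.

Things in the scene. Friction and masses are not known exactly. Their poses are not given: they have to be found in the camera images.
- can_small: loose canister, the shortest of four: upright steel cylinder with a flush flat dark wooden lid that does not come off, 40 mm in diameter and 60 mm high in all; straight sides, rigid, under 0.4 kg; starts standing on the table (z = 0); origin at the centre of its underside, z axis up along its own axis
- can_medium: loose canister, second shortest of four: upright steel cylinder with a flush flat dark wooden lid that does not come off, 46 mm in diameter and 80 mm high in all; straight sides, rigid, under 0.4 kg; starts standing on the table (z = 0); origin at the centre of its underside, z axis up along its own axis
- can_large: loose canister, second tallest of four: upright steel cylinder with a flush flat dark wooden lid that does not come off, 52 mm in diameter and 100 mm high in all; straight sides, rigid, under 0.4 kg; starts standing on the table (z = 0); origin at the centre of its underside, z axis up along its own axis
- can_tallest: loose canister, the tallest of four: upright steel cylinder with a flush flat dark wooden lid that does not come off, 58 mm in diameter and 120 mm high in all; straight sides, rigid, under 0.4 kg; starts standing on the table (z = 0); origin at the centre of its underside, z axis up along its own axis
- disc_a: one of four identical fixed cork discs, 66 mm in diameter, 3 mm thick, 67 to 83 mm apart in a straight row along a fixed white board (12 mm thick, 100 x 470 mm, running left to right, turned up to 12 degrees); the letters do not give the order in the row; origin at the centre of its underside, 12 mm above the table; its top, where a canister stands, is at 15 mm
- disc_b: one of four identical fixed cork discs, 66 mm in diameter, 3 mm thick, 67 to 83 mm apart in a straight row along a fixed white board (12 mm thick, 100 x 470 mm, running left to right, turned up to 12 degrees); the letters do not give the order in the row; origin at the centre of its underside, 12 mm above the table; its top, where a canister stands, is at 15 mm
- disc_c: one of four identical fixed cork discs, 66 mm in diameter, 3 mm thick, 67 to 83 mm apart in a straight row along a fixed white board (12 mm thick, 100 x 470 mm, running left to right, turned up to 12 degrees); the letters do not give the order in the row; origin at the centre of its underside, 12 mm above the table; its top, where a canister stands, is at 15 mm
- disc_d: one of four identical fixed cork discs, 66 mm in diameter, 3 mm thick, 67 to 83 mm apart in a straight row along a fixed white board (12 mm thick, 100 x 470 mm, running left to right, turned up to 12 degrees); the letters do not give the order in the row; origin at the centre of its underside, 12 mm above the table; its top, where a canister stands, is at 15 mm
- bowl: small loose round blue ceramic salt bowl, 64 mm across the rim and 36 mm high, standing on the white board at one end of the row of discs, about 78 mm beyond the centre of the end disc; which end differs from start to start; leave it where it is; origin at the centre of its underside
- mill: loose dark turned-wood pepper mill, 48 mm in diameter at the foot and 115 mm high, upright on the white board at the other end of the row, about 78 mm beyond the centre of the end disc; leave it where it is; origin at the centre of its underside

How it is judged:
By the outcome, as a careful person would: the job done as asked, in the order asked, and still so for the second after the job is handed in, with the robot touching nothing.
It also fails if it takes over 90 s, if anything falls off the work surface, if the arm or the gripper's body presses on something with over 40 N, if the wrist force passes 120 N, or if a joint passes its speed limit or range.

ROBOT

A 7-joint arm with a two-finger parallel gripper is mounted at the origin on the work surface. World frame = base frame: x ahead of the robot, y to its left, z up, the work surface at z = 0. Lengths are in m, angles in rad, forces in N, time in s.
With the tool pointing down it reaches from about 0.4 to 0.85 m from the base axis. Payload 4.5 kg.
Tool frame: the origin (TCP) lies midway between the tips of the shut fingers; the grasp point (between the pads) lies r.grip_point_offset behind it (r.grip_point_offset is the distance from the TCP to the grasp point, in m); z points along the fingers, y is the line along which they close (so a half turn about z gives the same grasp; the last joint's range is limited). The gripper opens to 88 mm and grips with 3 to 60 N. Pads are 18 mm wide; open, the fingers measure 123 mm over their backs; the gripper's body (75 mm by 187 mm) begins 45 mm behind the grasp point.
Start: joints at [-1.181, 0.689, -0.195, 1.565, 0.157, 0.902, -0.215], TCP at [0.218, 0.586, 0.239] pointing down, gripper open.
Joint ranges: [-3.01, 3.01], [-0.46, 2.08], [-1.47, 1.51], [0.13, 2.56], [-1, 4.14], [0.04, 2.09], [-2.66, 2.66]. Speed limits (rad/s): [2.57, 2.57, 3.14, 3.14, 3.14, 3.14, 3.14].

INTERFACE

Orientations are given as a unit quaternion [x, y, z, w].
In Python, from plant import r gives the robot as it stands.
- The arm moves only by the shell command python3 -m jog 'ROWS' [FORCE]. ROWS is JSON, a list of rows, each an object of numbers: "wx", "wy", "wz": the turn, a rotation vector about the world's x, y, z as a fraction of full scale; "dx", "dy", "dz": the shift along the world's x, y, z as a fraction of full scale; "hand": the closure, from 0 (fully open) to 1 (shut). In form: [{"wx": .., "wy": .., "wz": .., "dx": .., "dy": .., "dz": .., "hand": ..}, ...]. A call has 1 to 5 rows; each row shifts and turns the commanded pose from where the row before left it; what a row does not reach is not made up. Full scale, the value 1, is 0.25 m for a shift and 2 rad for a turn. A row lasts 1/12 s, in which the tool goes at most 41.7 mm and 7.16 degrees, less where a joint would pass 70% of its speed; a pose out of reach is approached as far as the arm can. A call with a number of a shift or a turn outside -1 to 1 is refused whole. A call with a gripper value outside its range is refused whole. The fingers move at their own pace and stop on an object; FORCE is the grip in N (left out, the last holds). Time passes only in rows, so rows that do not move let the fingers close. It gives the time, the measured TCP pose, the force, the opening and the grip force at its end, in the units of the state.
- r.get_state(): the state, without advancing time (a new reading comes with each control period).
- r.snapshot(name): name is "scene" or "top"; returns the picture (480x640x3 uint8, red, green, blue); there is no depth.
- r.camera_info(name): a dict with "mtx" (3x3 intrinsics, pixels), "R" (3x3) and "t" (3): a world point X has camera coordinates R X + t. Camera axes: x right, y down, z forward; pixel columns grow to the right and rows downward; lengths in m; the calibration is good to about 2 mm. A picture is of the moment at which its call begins. camera_info takes no time and is no camera call.
- r.finish_job(): hands the job in; it is judged then, once.
Trained networks look in the newest picture that a camera, given by its name, has taken for a name from the list of things; names that differ only in an ending like _2 or _b are one class to them, and where a whole thing is asked for, a point or a joint stands for the part that bears it (a point fixed in the world has none). Each returns a list of dicts, best first, with "p" (0 to 1); they miss things now and then, are a little off and sometimes report something else, mostly with a low value. They report only what shows in the picture. A call takes as long as a camera call.
- r.search_frame(camera, query): "bbox" ([left, top, right, bottom] in pixels, round what is visible of it).
- r.masks_of(camera, query): "region" (480x640 bool, what is visible of it) and "bbox" ([left, top, right, bottom] in pixels, round what is visible of it).
The state is a dict: "clock": time; "q": joint angles; "qd": joint speeds; "joint_torque": joint torques, N m; "tool_pos": TCP position; "eef_rot": TCP orientation; "contact_force": force on the tool from outside, world axes, zero at the start; "moment": the same for the moment, N m; "opening": opening from 0.0 (shut) to 1.0 (fully open); "finger_force": force on a finger pad.
Only numpy, scipy, OpenCV 4.12 (cv2) and the standard library are available. Lean on these libraries where they do the work, as an engineer would, in place of code of your own. Each camera call takes 0.05 s, during which the arm holds its last target. There are 200 camera calls.

## Working session

There is one attempt and no reset: what is moved stays moved. The work goes in short steps, Python scripts to look and compute and a shell command to move; the robot and the scene stay as the last step left them, time stands still between calls to the robot, and variables do not carry over. Pictures are saved under pics/ and viewed, at most 14 in all, crops included, and the job is handed in when it is done.

```bash
ls; mkdir -p pics
cat > h.py <<'E'
import numpy as np,cv2
from plant import r
def P(cam):
    c=r.camera_info(cam);return [np.array(c[k],float) for k in('mtx','R','t')]
def back(cam,u,v,z):
    K,R,t=P(cam);d=R.T@np.linalg.inv(K)@np.array([u,v,1.]);o=-R.T@t
    return o+d*(z-o[2])/d[2]
E
python3 - <<'E'
from h import *
for c in('scene','top'):
    im=r.snapshot(c);cv2.imwrite(f'pics/{c}0.png',im[:,:,::-1])
    K,R,t=P(c);print(c,(-R.T@t).round(3),K[0,0],R.round(2).tolist())
    for n in('can_small','can_medium','can_large','can_tallest','disc_a','bowl','mill'):
        for m in r.search_frame(c,n)[:5]:print(n,np.round(m['bbox'],1).tolist(),round(m['p'],2))
s=r.get_state();print(s['tool_pos'],s['eef_rot'],s['clock'],s['opening'],r.grip_point_offset)
E
```

```text
pics
scene [ 1.023 -0.168  0.883] 559.5300488832448 [[0.33, 0.94, -0.02], [0.82, -0.29, -0.5], [-0.48, 0.15, -0.87]]
can_small [456.2, 222.0, 488.2, 259.3] 0.76
can_small [278.3, 238.8, 315.4, 305.3] 0.64
can_medium [183.1, 306.7, 225.7, 346.5] 0.63
can_large [372.9, 227.0, 404.0, 279.5] 0.58
can_tallest [278.9, 240.3, 317.0, 306.0] 0.58
disc_a [234.0, 193.0, 271.8, 225.6] 0.82
disc_a [345.7, 156.5, 380.2, 189.7] 0.75
disc_a [277.7, 187.1, 309.2, 212.7] 0.67
bowl [191.0, 203.3, 230.4, 233.0] 0.64
bowl [309.9, 172.3, 348.5, 202.1] 0.49
mill [392.9, 123.5, 422.4, 175.8] 0.68
top [0.359 0.013 0.924] 528.0690161739407 [[-0.08, -1.0, 0.01], [-0.97, 0.08, -0.21], [0.21, -0.02, -0.98]]
can_small [171.3, 177.4, 199.5, 210.5] 0.66
can_medium [437.1, 158.1, 473.5, 189.2] 0.57
can_large [252.8, 166.7, 286.9, 213.3] 0.75
can_large [281.3, 284.9, 322.0, 321.5] 0.44
can_tallest [346.9, 161.0, 385.6, 214.1] 0.81
can_tallest [419.1, 267.1, 455.1, 305.4] 0.69
disc_a [324.3, 279.4, 360.4, 315.5] 0.82
disc_a [282.3, 286.3, 320.1, 320.8] 0.69
disc_a [370.1, 273.8, 406.3, 316.6] 0.67
bowl [420.4, 268.3, 453.9, 307.0] 0.57
mill [189.4, 292.9, 226.0, 325.5] 0.6
mill [170.7, 177.5, 200.4, 210.1] 0.27
[0.2176609  0.58589466 0.23871897] [ 1.76928933e-01  9.84223629e-01  2.38356657e-05 -1.20487388e-05] 0.8 1.001923807133773 0.0187
```

View pics/top0.png

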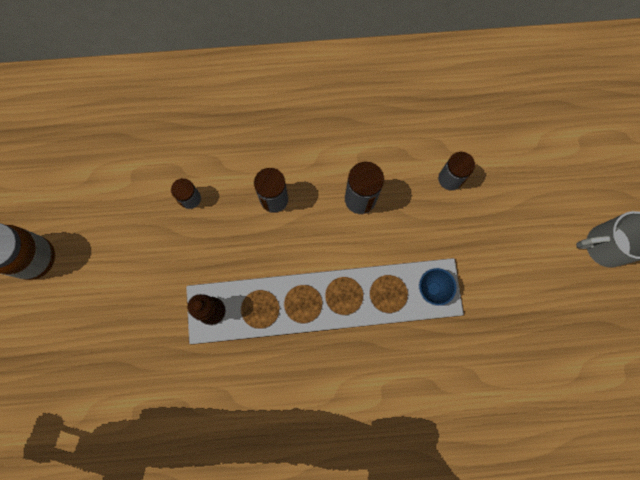

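View pics/scene0.png

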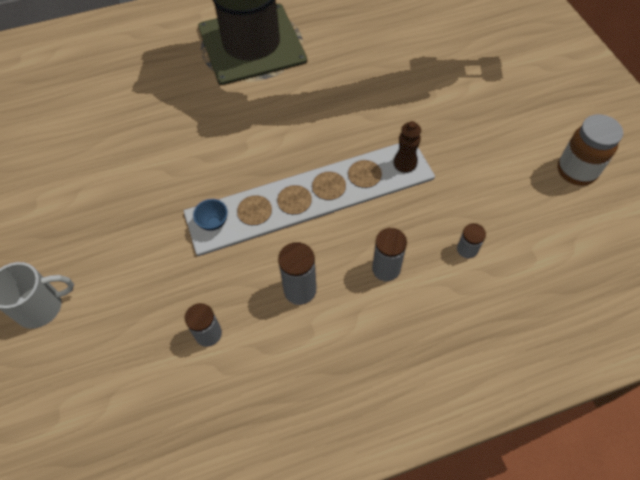

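Top view: canisters left to right are small (185,193), large (270,190), tallest (364,187) and medium (458,170). The mill is at the left end of the board (205,310), the bowl at the right end (438,287), and the discs at x≈261, 303, 345 and 389. The scene view shows the same layout.

```bash
cat >> h.py <<'E'
from scipy.optimize import least_squares
def fitc(cam,mask,z,rad):
    """centre of a circle of radius rad at height z from mask of its pixels"""
    n,lab,st,ce=cv2.connectedComponentsWithStats(mask.astype(np.uint8));out=[]
    for i in range(1,n):
        if st[i,4]<150:continue
        c=cv2.findContours((lab==i).astype(np.uint8),0,1)[0];c=cv2.convexHull(max(c,key=len)).reshape(-1,2)
        p=np.array([back(cam,u,v,z)[:2] for u,v in c])
        s=least_squares(lambda q:np.hypot(*(p-q[:2]).T)-q[2],[*p.mean(0),rad],loss='soft_l1',f_scale=.001).x
        out.append((s[:2].round(4).tolist(),round(s[2]*1000,1),ce[i].round(1).tolist()))
    return out
def lidmask(im):
    R,G,B=[im[:,:,i].astype(int) for i in range(3)]
    return (R<125)&(R>2.0*B)&(R>1.6*G)&(R-B>14)
def corkmask(im):
    hsv=cv2.cvtColor(im,cv2.COLOR_RGB2HSV);b=cv2.inRange(hsv,(0,0,110),(180,60,255))
    return hsv,b
CANS=dict(small=(.06,.020,(185,193),(472,234)),medium=(.08,.023,(459,166),(202,318)),large=(.10,.026,(270,183),(391,243)),tallest=(.12,.029,(365,179),(297,259)))
def local(m,c,w):
    o=np.zeros_like(m);u,v=map(int,c);o[v-w:v+w,u-w:u+w]=m[v-w:v+w,u-w:u+w];return o
DISC=[(261,309),(303,304),(345,296),(389,294)],[(365,174),(329,185),(294,200),(254,211)]
E
python3 - <<'E'
from h import *
for k,c in enumerate(('top','scene')):
    im=cv2.imread(f'pics/{c}0.png')[:,:,::-1].copy();m=lidmask(im)
    for n,(z,rad,*px) in CANS.items(): print(c,n,rad*1e3,fitc(c,local(m,px[k],24),z,rad))
    hsv=cv2.cvtColor(im,cv2.COLOR_RGB2HSV);dm=hsv[:,:,1]>85
    for d in DISC[k]:print(c,'disc',fitc(c,local(dm,d,20 if k==0 else 18),.015,.033))
    print(c,'mill/bowl',[back(c,*q,.012).round(3) for q in (((212,312),(438,290)) if k==0 else ((405,166),(211,222)))])
E
```

```text
top small 20.0 [([0.6467, 0.2208], np.float64(19.0), [182.2, 189.1])]
top medium 23.0 [([0.6468, -0.2539], np.float64(22.2), [461.1, 164.2])]
top large 26.0 [([0.6337, 0.0692], np.float64(24.8), [269.3, 182.4])]
top tallest 29.0 [([0.6214, -0.086], np.float64(28.0), [365.8, 178.5])]
top disc [([0.4377, 0.1048], np.float64(32.4), [259.7, 308.8])]
top disc [([0.4409, 0.0308], np.float64(32.3), [302.8, 303.5])]
top disc [([0.4489, -0.0404], np.float64(32.2), [343.8, 295.5])]
top disc [([0.4461, -0.1172], np.float64(32.4), [388.3, 293.5])]
top mill/bowl [array([0.439, 0.187, 0.012]), array([ 0.445, -0.204,  0.012])]
scene small 20.0 []
scene medium 23.0 []
scene large 26.0 []
scene tallest 29.0 []
scene disc [([0.4378, 0.1048], np.float64(30.3), [364.4, 173.5])]
scene disc [([0.4407, 0.0311], np.float64(30.4), [328.6, 185.4])]
scene disc [([0.449, -0.0403], np.float64(30.4), [294.0, 199.4])]
scene disc [([0.446, -0.1168], np.float64(30.4), [254.1, 209.9])]
scene mill/bowl [array([0.446, 0.186, 0.012]), array([ 0.443, -0.198,  0.012])]
```

```bash
python3 - <<'E'
from h import *
im=cv2.imread('pics/scene0.png')[:,:,::-1].copy()
for n,(z,rad,_,px) in CANS.items():
    m=(im[:,:,0].astype(int)-im[:,:,2]>18)&(im[:,:,0]<125)
    print(n,im[px[1],px[0]],fitc('scene',local(m,px,22),z,rad))
E
python3 -m jog '[{"dx":0.114,"dy":-0.097,"wz":-0.039,"hand":0},{"dx":0.114,"dy":-0.097,"wz":-0.039,"hand":0},{"dx":0.114,"dy":-0.097,"wz":-0.039,"hand":0},{"dx":0.114,"dy":-0.097,"wz":-0.039,"hand":0},{"dx":0.114,"dy":-0.097,"wz":-0.039,"hand":0}]' 20
python3 -m jog '[{"dx":0.114,"dy":-0.097,"wz":-0.039,"hand":0},{"dx":0.114,"dy":-0.097,"wz":-0.039,"hand":0},{"dx":0.114,"dy":-0.097,"wz":-0.039,"hand":0},{"dx":0.114,"dy":-0.097,"wz":-0.039,"hand":0},{"dx":0.114,"dy":-0.097,"wz":-0.039,"hand":0}]'
```

```text
small [81 52 35] [([0.6551, 0.2024], np.float64(32.7), [469.9, 236.3])]
medium [68 44 29] [([0.6553, -0.2574], np.float64(28.9), [196.6, 319.2])]
large [75 45 30] [([0.6425, 0.0572], np.float64(37.4), [390.1, 241.9])]
tallest [74 48 32] [([0.6233, -0.0866], np.float64(29.0), [295.6, 258.3])]invalid input
invalid input
```

```bash
python3 - <<'E'
from h import *
im=cv2.imread('pics/scene0.png')[:,:,::-1].astype(int)
for n,(z,rad,_,px) in CANS.items():
    m=(im[:,:,0]<100)&(im[:,:,0]>1.42*im[:,:,1])
    print(n,fitc('scene',local(m,px,22),z,rad))
E
python3 -m jog '[{"wx":0,"wy":0,"wz":-0.039,"dx":0.114,"dy":-0.097,"dz":0,"hand":0},{"wx":0,"wy":0,"wz":-0.039,"dx":0.114,"dy":-0.097,"dz":0,"hand":0},{"wx":0,"wy":0,"wz":-0.039,"dx":0.114,"dy":-0.097,"dz":0,"hand":0},{"wx":0,"wy":0,"wz":-0.039,"dx":0.114,"dy":-0.097,"dz":0,"hand":0},{"wx":0,"wy":0,"wz":-0.039,"dx":0.114,"dy":-0.097,"dz":0,"hand":0}]' 20
```

```text
small [([0.6487, 0.2193], np.float64(17.9), [473.9, 233.3])]
medium [([0.6491, -0.2539], np.float64(20.9), [198.9, 316.8])]
large [([0.6358, 0.0682], np.float64(24.0), [390.8, 241.7])]
tallest [([0.6236, -0.0865], np.float64(26.9), [295.9, 258.5])]
clock: 1.22
tool_pos: [0.3613, 0.4634, 0.2389]
eef_rot: [0.366, 0.931, 0.0, 0.0]
contact_force: [0.6, 0.9, -0.5]
opening: 1.0
finger_force: 0.0
```

```bash
python3 -m jog '[{"wx":0,"wy":0,"wz":-0.039,"dx":0.114,"dy":-0.097,"dz":0,"hand":0},{"wx":0,"wy":0,"wz":-0.039,"dx":0.114,"dy":-0.097,"dz":0,"hand":0},{"wx":0,"wy":0,"wz":-0.039,"dx":0.114,"dy":-0.097,"dz":0,"hand":0},{"wx":0,"wy":0,"wz":-0.039,"dx":0.114,"dy":-0.097,"dz":0,"hand":0},{"wx":0,"wy":0,"wz":-0.039,"dx":0.114,"dy":-0.097,"dz":0,"hand":0}]' 
python3 -m jog '[{"wx":0,"wy":0,"wz":-0.039,"dx":0.114,"dy":-0.097,"dz":0,"hand":0},{"wx":0,"wy":0,"wz":-0.039,"dx":0.114,"dy":-0.097,"dz":0,"hand":0},{"wx":0,"wy":0,"wz":-0.039,"dx":0.114,"dy":-0.097,"dz":0,"hand":0},{"wx":0,"wy":0,"wz":-0.039,"dx":0.114,"dy":-0.097,"dz":0,"hand":0},{"wx":0,"wy":0,"wz":-0.039,"dx":0.114,"dy":-0.097,"dz":0,"hand":0}]'
python3 -m jog '[{"wx":0,"wy":0,"wz":0,"dx":0,"dy":0,"dz":0,"hand":0},{"wx":0,"wy":0,"wz":0,"dx":0,"dy":0,"dz":0,"hand":0}]'
```

```text
clock: 1.63
tool_pos: [0.5039, 0.3421, 0.239]
eef_rot: [0.539, 0.842, 0.0, 0.0]
contact_force: [-0.7, 0.3, 0.1]
opening: 1.0
finger_force: 0.0
clock: 2.05
tool_pos: [0.6464, 0.2208, 0.2389]
eef_rot: [0.692, 0.722, 0.0, -0.0]
contact_force: [0.9, 0.6, 0.1]
opening: 1.002
finger_force: 0.0
clock: 2.22
tool_pos: [0.6469, 0.219, 0.2384]
eef_rot: [0.693, 0.721, -0.0, 0.001]
contact_force: [0.0, 1.2, -1.4]
opening: 0.999
finger_force: 0.0
```

```bash
python3 -m jog '[{"wx":0,"wy":0,"wz":0,"dx":0,"dy":0,"dz":-0.16,"hand":0},{"wx":0,"wy":0,"wz":0,"dx":0,"dy":0,"dz":-0.16,"hand":0},{"wx":0,"wy":0,"wz":0,"dx":0,"dy":0,"dz":-0.16,"hand":0},{"wx":0,"wy":0,"wz":0,"dx":0,"dy":0,"dz":-0.16,"hand":0},{"wx":0,"wy":0,"wz":0,"dx":0,"dy":0,"dz":-0.16,"hand":0}]' 
python3 -m jog '[{"wx":0,"wy":0,"wz":0,"dx":0,"dy":0,"dz":-0.07,"hand":0},{"wx":0,"wy":0,"wz":0,"dx":0,"dy":0,"dz":0,"hand":0},{"wx":0,"wy":0,"wz":0,"dx":0,"dy":0,"dz":0,"hand":1},{"wx":0,"wy":0,"wz":0,"dx":0,"dy":0,"dz":0,"hand":1},{"wx":0,"wy":0,"wz":0,"dx":0,"dy":0,"dz":0,"hand":1}]'
python3 -m jog '[{"wx":0,"wy":0,"wz":0,"dx":0,"dy":0,"dz":0,"hand":1},{"wx":0,"wy":0,"wz":0,"dx":0,"dy":0,"dz":0,"hand":1},{"wx":0,"wy":0,"wz":0,"dx":0,"dy":0,"dz":0,"hand":1},{"wx":0,"wy":0,"wz":0,"dx":0,"dy":0,"dz":0,"hand":1},{"wx":0,"wy":0,"wz":0,"dx":0,"dy":0,"dz":0,"hand":1}]'
```

```text
clock: 2.63
tool_pos: [0.6438, 0.2245, 0.0373]
eef_rot: [0.69, 0.724, 0.001, -0.001]
contact_force: [0.2, -0.1, -0.6]
opening: 0.998
finger_force: 0.0
clock: 3.05
tool_pos: [0.6467, 0.2233, 0.0238]
eef_rot: [0.691, 0.723, 0.002, 0.001]
contact_force: [0.1, 0.8, -0.5]
opening: 0.798
finger_force: 0.0
clock: 3.47
tool_pos: [0.6455, 0.2222, 0.0217]
eef_rot: [0.691, 0.723, 0.0, 0.0]
contact_force: [-0.1, -0.0, 1.9]
opening: 0.449
finger_force: 20.0
```

```bash
python3 -m jog '[{"wx":0,"wy":0,"wz":0,"dx":0,"dy":0,"dz":0.08,"hand":1},{"wx":0,"wy":0,"wz":0,"dx":0,"dy":0,"dz":0.14,"hand":1},{"wx":0,"wy":0,"wz":0,"dx":0,"dy":0,"dz":0.14,"hand":1},{"wx":0,"wy":0,"wz":0,"dx":0,"dy":0,"dz":0.14,"hand":1},{"wx":0,"wy":0,"wz":0,"dx":0,"dy":0,"dz":0.1,"hand":1}]'
python3 -m jog '[{"wx":0,"wy":0,"wz":0,"dx":-0.054,"dy":-0.09,"dz":0,"hand":1},{"wx":0,"wy":0,"wz":0,"dx":-0.054,"dy":-0.09,"dz":0,"hand":1},{"wx":0,"wy":0,"wz":0,"dx":-0.054,"dy":-0.09,"dz":0,"hand":1},{"wx":0,"wy":0,"wz":0,"dx":-0.054,"dy":-0.09,"dz":0,"hand":1},{"wx":0,"wy":0,"wz":0,"dx":-0.054,"dy":-0.09,"dz":0,"hand":1}]'
python3 -m jog '[{"wx":0,"wy":0,"wz":0,"dx":-0.054,"dy":-0.09,"dz":0,"hand":1},{"wx":0,"wy":0,"wz":0,"dx":-0.054,"dy":-0.09,"dz":0,"hand":1},{"wx":0,"wy":0,"wz":0,"dx":-0.054,"dy":-0.09,"dz":0,"hand":1},{"wx":0,"wy":0,"wz":0,"dx":-0.054,"dy":-0.09,"dz":0,"hand":1},{"wx":0,"wy":0,"wz":0,"dx":-0.054,"dy":-0.09,"dz":0,"hand":1}]'
python3 -m jog '[{"wx":0,"wy":0,"wz":0,"dx":-0.054,"dy":-0.09,"dz":0,"hand":1},{"wx":0,"wy":0,"wz":0,"dx":-0.054,"dy":-0.09,"dz":0,"hand":1},{"wx":0,"wy":0,"wz":0,"dx":-0.054,"dy":-0.09,"dz":0,"hand":1},{"wx":0,"wy":0,"wz":0,"dx":-0.054,"dy":-0.09,"dz":0,"hand":1},{"wx":0,"wy":0,"wz":0,"dx":-0.054,"dy":-0.09,"dz":0,"hand":1}]'
for i in 1 2 3; do python3 -m jog '[{"wx":0,"wy":0,"wz":0,"dx":0,"dy":0,"dz":0,"hand":1}]'; done
```

```text
clock: 3.88
tool_pos: [0.6461, 0.2223, 0.1744]
eef_rot: [0.691, 0.723, 0.001, 0.001]
contact_force: [0.0, 0.7, 0.4]
opening: 0.45
finger_force: 20.0
clock: 4.3
tool_pos: [0.5767, 0.1086, 0.1713]
eef_rot: [0.691, 0.723, -0.0, 0.0]
contact_force: [-0.8, -0.5, -1.2]
opening: 0.447
finger_force: 20.0
clock: 4.72
tool_pos: [0.5093, -0.0039, 0.1713]
eef_rot: [0.691, 0.723, -0.0, 0.0]
contact_force: [-0.3, 0.4, 0.1]
opening: 0.447
finger_force: 20.0
clock: 5.13
tool_pos: [0.4419, -0.1164, 0.1713]
eef_rot: [0.691, 0.723, 0.0, 0.0]
contact_force: [0.2, -0.2, -0.9]
opening: 0.448
finger_force: 20.0
clock: 5.22
tool_pos: [0.4388, -0.1205, 0.1713]
eef_rot: [0.694, 0.72, -0.002, -0.0]
contact_force: [0.2, 0.1, -0.7]
opening: 0.452
finger_force: 20.0
clock: 5.3
tool_pos: [0.4419, -0.1169, 0.1714]
eef_rot: [0.692, 0.722, -0.0, 0.0]
contact_force: [0.4, 0.3, -2.0]
opening: 0.451
finger_force: 20.0
clock: 5.38
tool_pos: [0.4433, -0.115, 0.1713]
eef_rot: [0.691, 0.723, 0.0, 0.0]
contact_force: [1.1, -0.7, -1.0]
opening: 0.448
finger_force: 20.0
```

```bash
python3 -m jog '[{"wx":0,"wy":0,"wz":0,"dx":0.011,"dy":0,"dz":-0.13,"hand":1},{"wx":0,"wy":0,"wz":0,"dx":0,"dy":0,"dz":-0.13,"hand":1},{"wx":0,"wy":0,"wz":0,"dx":0,"dy":0,"dz":-0.13,"hand":1},{"wx":0,"wy":0,"wz":0,"dx":0,"dy":0,"dz":-0.08,"hand":1},{"wx":0,"wy":0,"wz":0,"dx":0,"dy":0,"dz":-0.04,"hand":1}]'
python3 -m jog '[{"wx":0,"wy":0,"wz":0,"dx":0,"dy":0,"dz":-0.015,"hand":1},{"wx":0,"wy":0,"wz":0,"dx":0,"dy":0,"dz":-0.007,"hand":1},{"wx":0,"wy":0,"wz":0,"dx":0,"dy":0,"dz":0,"hand":1},{"wx":0,"wy":0,"wz":0,"dx":0,"dy":0,"dz":0,"hand":1}]'
python3 -m jog '[{"wx":0,"wy":0,"wz":0,"dx":0,"dy":0,"dz":-0.003,"hand":1},{"wx":0,"wy":0,"wz":0,"dx":0,"dy":0,"dz":0,"hand":1}]'
```

```text
clock: 5.8
tool_pos: [0.4454, -0.1135, 0.0412]
eef_rot: [0.69, 0.724, -0.0, -0.001]
contact_force: [-0.4, 0.3, -0.3]
opening: 0.446
finger_force: 20.0
clock: 6.13
tool_pos: [0.4463, -0.1154, 0.0393]
eef_rot: [0.691, 0.723, 0.001, 0.001]
contact_force: [-0.0, -0.1, -0.7]
opening: 0.451
finger_force: 20.0
clock: 6.3
tool_pos: [0.446, -0.1155, 0.0383]
eef_rot: [0.691, 0.723, 0.0, 0.001]
contact_force: [0.2, 0.2, -1.2]
opening: 0.446
finger_force: 20.0
```

```bash
for i in 1 2; do python3 -m jog '[{"wx":0,"wy":0,"wz":0,"dx":0,"dy":0,"dz":-0.003,"hand":1},{"wx":0,"wy":0,"wz":0,"dx":0,"dy":0,"dz":0,"hand":1}]' | egrep "tool|contact"; done
```

```text
tool_pos: [0.4456, -0.1154, 0.037]
contact_force: [-0.6, -0.1, -1.6]
tool_pos: [0.4456, -0.1154, 0.0365]
contact_force: [-0.1, -0.1, 6.5]
```

```bash
python3 -m jog '[{"wx":0,"wy":0,"wz":0,"dx":0,"dy":0,"dz":0,"hand":0.5},{"wx":0,"wy":0,"wz":0,"dx":0,"dy":0,"dz":0,"hand":0.3},{"wx":0,"wy":0,"wz":0,"dx":0,"dy":0,"dz":0,"hand":0},{"wx":0,"wy":0,"wz":0,"dx":0,"dy":0,"dz":0,"hand":0},{"wx":0,"wy":0,"wz":0,"dx":0,"dy":0,"dz":0,"hand":0}]'
python3 -m jog '[{"wx":0,"wy":0,"wz":0,"dx":0,"dy":0,"dz":0.05,"hand":0},{"wx":0,"wy":0,"wz":0,"dx":0,"dy":0,"dz":0.15,"hand":0},{"wx":0,"wy":0,"wz":0,"dx":0,"dy":0,"dz":0.15,"hand":0},{"wx":0,"wy":0,"wz":0,"dx":0,"dy":0,"dz":0.15,"hand":0},{"wx":0,"wy":0,"wz":0,"dx":0,"dy":0,"dz":0.15,"hand":0}]'
```

```text
clock: 7.05
tool_pos: [0.4454, -0.1154, 0.0359]
eef_rot: [0.691, 0.723, -0.0, -0.0]
contact_force: [0.5, -0.3, -0.4]
opening: 0.774
finger_force: 0.0
clock: 7.47
tool_pos: [0.4447, -0.1153, 0.2001]
eef_rot: [0.691, 0.723, -0.0, -0.0]
contact_force: [0.5, -0.2, -0.6]
opening: 1.0
finger_force: 0.0
```

```bash
python3 -m jog '[{"wx":0,"wy":0,"wz":0,"dx":0.1,"dy":-0.07,"dz":0,"hand":0},{"wx":0,"wy":0,"wz":0,"dx":0.1,"dy":-0.07,"dz":0,"hand":0},{"wx":0,"wy":0,"wz":0,"dx":0.1,"dy":-0.07,"dz":0,"hand":0},{"wx":0,"wy":0,"wz":0,"dx":0.1,"dy":-0.07,"dz":0,"hand":0},{"wx":0,"wy":0,"wz":0,"dx":0.1,"dy":-0.07,"dz":0,"hand":0}]'
python3 -m jog '[{"wx":0,"wy":0,"wz":0,"dx":0.1,"dy":-0.07,"dz":0,"hand":0},{"wx":0,"wy":0,"wz":0,"dx":0.1,"dy":-0.07,"dz":0,"hand":0},{"wx":0,"wy":0,"wz":0,"dx":0.1,"dy":-0.065,"dz":0,"hand":0},{"wx":0,"wy":0,"wz":0,"dx":0,"dy":0,"dz":0,"hand":0},{"wx":0,"wy":0,"wz":0,"dx":0,"dy":0,"dz":0,"hand":0}]'
python3 - <<'E'
from h import *
for i in range(1):
  for c in('scene','top'):
    im=r.snapshot(c);cv2.imwrite(f'pics/{c}1.png',im[:,:,::-1])
    K,R,t=P(c);p=K@(R@np.array([.446,-.117,.075])+t);px=p[:2]/p[2]
    i=im.astype(int);m=(i[:,:,0]<100)&(i[:,:,0]>1.42*i[:,:,1]) if c=='scene' else lidmask(im)
    print(c,px,fitc(c,local(m,px,17),.075,.02))
E
```

```text
clock: 7.88
tool_pos: [0.5711, -0.2037, 0.1986]
eef_rot: [0.691, 0.723, -0.0, -0.0]
contact_force: [0.1, 0.5, 0.4]
opening: 1.003
finger_force: 0.0
clock: 8.3
tool_pos: [0.6455, -0.2548, 0.1974]
eef_rot: [0.691, 0.722, -0.0, -0.0]
contact_force: [-0.6, 0.3, -0.1]
opening: 1.007
finger_force: 0.0
scene [249.78213136 191.14950868] [([0.4488, -0.1164], np.float64(17.6), [250.6, 192.4])]
top [393.23856228 289.45887442] [([0.4465, -0.1164], np.float64(19.4), [392.9, 289.1])]
```

View pics/scene1.png

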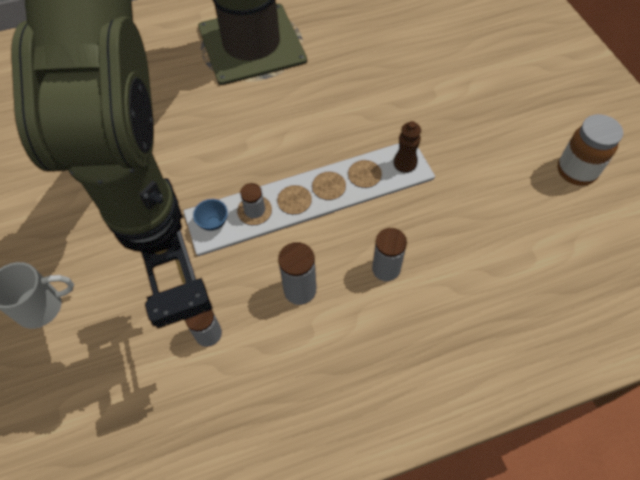

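The small canister stands centred on the disc beside the bowl (252,200), and the gripper is above the medium one (203,320).

```bash
python3 -m jog '[{"wx":0,"wy":0,"wz":0,"dx":0.01,"dy":0.003,"dz":-0.14,"hand":0},{"wx":0,"wy":0,"wz":0,"dx":0,"dy":0,"dz":-0.14,"hand":0},{"wx":0,"wy":0,"wz":0,"dx":0,"dy":0,"dz":-0.14,"hand":0},{"wx":0,"wy":0,"wz":0,"dx":0,"dy":0,"dz":-0.14,"hand":0},{"wx":0,"wy":0,"wz":0,"dx":0,"dy":0,"dz":-0.06,"hand":0}]' 
python3 -m jog '[{"wx":0,"wy":0,"wz":0,"dx":0,"dy":0,"dz":0,"hand":0},{"wx":0,"wy":0,"wz":0,"dx":0,"dy":0,"dz":0,"hand":1},{"wx":0,"wy":0,"wz":0,"dx":0,"dy":0,"dz":0,"hand":1},{"wx":0,"wy":0,"wz":0,"dx":0,"dy":0,"dz":0,"hand":1},{"wx":0,"wy":0,"wz":0,"dx":0,"dy":0,"dz":0,"hand":1}]'
python3 -m jog '[{"wx":0,"wy":0,"wz":0,"dx":0,"dy":0,"dz":0,"hand":1},{"wx":0,"wy":0,"wz":0,"dx":0,"dy":0,"dz":0,"hand":1},{"wx":0,"wy":0,"wz":0,"dx":0,"dy":0,"dz":0,"hand":1},{"wx":0,"wy":0,"wz":0,"dx":0,"dy":0,"dz":0,"hand":1},{"wx":0,"wy":0,"wz":0,"dx":0,"dy":0,"dz":0,"hand":1}]'
```

```text
clock: 8.82
tool_pos: [0.6439, -0.251, 0.0392]
eef_rot: [0.691, 0.723, -0.002, -0.004]
contact_force: [-1.0, 0.1, 0.1]
opening: 0.997
finger_force: 0.0
clock: 9.23
tool_pos: [0.6493, -0.2539, 0.0458]
eef_rot: [0.691, 0.723, 0.001, 0.002]
contact_force: [-0.1, 0.6, 0.7]
opening: 0.721
finger_force: 0.0
clock: 9.65
tool_pos: [0.6479, -0.2536, 0.0441]
eef_rot: [0.691, 0.723, -0.0, 0.0]
contact_force: [-2.0, -0.6, 5.5]
opening: 0.514
finger_force: 20.0
```

```bash
python3 -m jog '[{"wx":0,"wy":0,"wz":0,"dx":0,"dy":0,"dz":0.07,"hand":1},{"wx":0,"wy":0,"wz":0,"dx":0,"dy":0,"dz":0.13,"hand":1},{"wx":0,"wy":0,"wz":0,"dx":0,"dy":0,"dz":0.14,"hand":1},{"wx":0,"wy":0,"wz":0,"dx":0,"dy":0,"dz":0.13,"hand":1},{"wx":0,"wy":0,"wz":0,"dx":0,"dy":0,"dz":0.09,"hand":1}]'
python3 -m jog '[{"wx":0,"wy":0,"wz":0,"dx":-0.08,"dy":0.085,"dz":0,"hand":1},{"wx":0,"wy":0,"wz":0,"dx":-0.08,"dy":0.085,"dz":0,"hand":1},{"wx":0,"wy":0,"wz":0,"dx":-0.08,"dy":0.085,"dz":0,"hand":1},{"wx":0,"wy":0,"wz":0,"dx":-0.08,"dy":0.085,"dz":0,"hand":1},{"wx":0,"wy":0,"wz":0,"dx":-0.08,"dy":0.085,"dz":0,"hand":1}]'
python3 -m jog '[{"wx":0,"wy":0,"wz":0,"dx":-0.08,"dy":0.085,"dz":0,"hand":1},{"wx":0,"wy":0,"wz":0,"dx":-0.08,"dy":0.085,"dz":0,"hand":1},{"wx":0,"wy":0,"wz":0,"dx":-0.08,"dy":0.085,"dz":0,"hand":1},{"wx":0,"wy":0,"wz":0,"dx":-0.08,"dy":0.085,"dz":0,"hand":1},{"wx":0,"wy":0,"wz":0,"dx":-0.08,"dy":0.085,"dz":0,"hand":1}]'
python3 -m jog '[{"wx":0,"wy":0,"wz":0,"dx":0,"dy":0,"dz":0,"hand":1},{"wx":0,"wy":0,"wz":0,"dx":0,"dy":0,"dz":0,"hand":1},{"wx":0,"wy":0,"wz":0,"dx":0,"dy":0,"dz":0,"hand":1},{"wx":0,"wy":0,"wz":0,"dx":0,"dy":0,"dz":0,"hand":1}]'
```

```text
clock: 10.07
tool_pos: [0.649, -0.2537, 0.1863]
eef_rot: [0.691, 0.723, 0.001, 0.002]
contact_force: [0.8, -0.4, -1.3]
opening: 0.515
finger_force: 20.0
clock: 10.48
tool_pos: [0.5468, -0.1461, 0.1832]
eef_rot: [0.691, 0.723, 0.0, -0.0]
contact_force: [-0.1, 0.9, -0.7]
opening: 0.515
finger_force: 20.0
clock: 10.9
tool_pos: [0.447, -0.0399, 0.1834]
eef_rot: [0.691, 0.723, 0.0, 0.0]
contact_force: [0.3, 1.6, -0.9]
opening: 0.514
finger_force: 20.0
clock: 11.23
tool_pos: [0.4492, -0.0417, 0.1835]
eef_rot: [0.691, 0.722, 0.0, 0.001]
contact_force: [0.6, -0.0, -0.8]
opening: 0.519
finger_force: 20.0
```

```bash
python3 -m jog '[{"wx":0,"wy":0,"wz":0,"dx":0,"dy":0.004,"dz":-0.12,"hand":1},{"wx":0,"wy":0,"wz":0,"dx":0,"dy":0,"dz":-0.13,"hand":1},{"wx":0,"wy":0,"wz":0,"dx":0,"dy":0,"dz":-0.12,"hand":1},{"wx":0,"wy":0,"wz":0,"dx":0,"dy":0,"dz":-0.07,"hand":1},{"wx":0,"wy":0,"wz":0,"dx":0,"dy":0,"dz":-0.03,"hand":1}]' | egrep "tool|contact"
python3 -m jog '[{"wx":0,"wy":0,"wz":0,"dx":0,"dy":0,"dz":-0.01,"hand":1},{"wx":0,"wy":0,"wz":0,"dx":0,"dy":0,"dz":0,"hand":1},{"wx":0,"wy":0,"wz":0,"dx":0,"dy":0,"dz":0,"hand":1},{"wx":0,"wy":0,"wz":0,"dx":0,"dy":0,"dz":0,"hand":1}]' | egrep "tool|contact"
python3 -m jog '[{"wx":0,"wy":0,"wz":0,"dx":0,"dy":0,"dz":-0.004,"hand":1},{"wx":0,"wy":0,"wz":0,"dx":0,"dy":0,"dz":0,"hand":1}]' | egrep "tool|contact"
```

```text
tool_pos: [0.4478, -0.0407, 0.0635]
contact_force: [0.1, 0.6, -1.5]
tool_pos: [0.4488, -0.0401, 0.0645]
contact_force: [0.1, 0.2, -1.4]
tool_pos: [0.4484, -0.0399, 0.0632]
contact_force: [0.9, 0.5, -1.7]
```

```bash
python3 -m jog '[{"wx":0,"wy":0,"wz":0,"dx":0,"dy":0,"dz":-0.01,"hand":1},{"wx":0,"wy":0,"wz":0,"dx":0,"dy":0,"dz":0,"hand":1}]' | egrep "tool|contact"
for i in 1 2; do python3 -m jog '[{"wx":0,"wy":0,"wz":0,"dx":0,"dy":0,"dz":-0.004,"hand":1},{"wx":0,"wy":0,"wz":0,"dx":0,"dy":0,"dz":0,"hand":1}]' | egrep "tool|contact"; done
```

```text
tool_pos: [0.448, -0.0398, 0.06]
contact_force: [0.7, -0.7, -0.7]
tool_pos: [0.448, -0.0399, 0.059]
contact_force: [0.8, 0.4, 0.4]
tool_pos: [0.4478, -0.0399, 0.0588]
contact_force: [-1.8, 0.5, 10.1]
```

```bash
python3 -m jog '[{"wx":0,"wy":0,"wz":0,"dx":0,"dy":0,"dz":0,"hand":0.4},{"wx":0,"wy":0,"wz":0,"dx":0,"dy":0,"dz":0,"hand":0.2},{"wx":0,"wy":0,"wz":0,"dx":0,"dy":0,"dz":0,"hand":0},{"wx":0,"wy":0,"wz":0,"dx":0,"dy":0,"dz":0,"hand":0},{"wx":0,"wy":0,"wz":0,"dx":0,"dy":0,"dz":0,"hand":0}]'
python3 -m jog '[{"wx":0,"wy":0,"wz":0,"dx":0,"dy":0,"dz":0.05,"hand":0},{"wx":0,"wy":0,"wz":0,"dx":0,"dy":0,"dz":0.14,"hand":0},{"wx":0,"wy":0,"wz":0,"dx":0,"dy":0,"dz":0.15,"hand":0},{"wx":0,"wy":0,"wz":0,"dx":0,"dy":0,"dz":0.15,"hand":0},{"wx":0,"wy":0,"wz":0,"dx":0,"dy":0,"dz":0.14,"hand":0}]'
python3 -m jog '[{"wx":0,"wy":0,"wz":0,"dx":0.094,"dy":0.054,"dz":0,"hand":0},{"wx":0,"wy":0,"wz":0,"dx":0.094,"dy":0.054,"dz":0,"hand":0},{"wx":0,"wy":0,"wz":0,"dx":0.094,"dy":0.054,"dz":0,"hand":0},{"wx":0,"wy":0,"wz":0,"dx":0.094,"dy":0.054,"dz":0,"hand":0},{"wx":0,"wy":0,"wz":0,"dx":0.094,"dy":0.054,"dz":0,"hand":0}]'
python3 -m jog '[{"wx":0,"wy":0,"wz":0,"dx":0.094,"dy":0.054,"dz":0,"hand":0},{"wx":0,"wy":0,"wz":0,"dx":0.094,"dy":0.054,"dz":0,"hand":0},{"wx":0,"wy":0,"wz":0,"dx":0.094,"dy":0.054,"dz":0,"hand":0},{"wx":0,"wy":0,"wz":0,"dx":0,"dy":0,"dz":0,"hand":0},{"wx":0,"wy":0,"wz":0,"dx":0,"dy":0,"dz":0,"hand":0}]'
```

```text
clock: 13.07
tool_pos: [0.4479, -0.0399, 0.0578]
eef_rot: [0.691, 0.723, -0.0, -0.0]
contact_force: [0.1, 0.4, 0.4]
opening: 0.873
finger_force: 0.0
clock: 13.48
tool_pos: [0.4475, -0.0399, 0.2173]
eef_rot: [0.691, 0.723, -0.0, -0.0]
contact_force: [1.3, 0.4, -0.9]
opening: 1.0
finger_force: 0.0
clock: 13.9
tool_pos: [0.5661, 0.0283, 0.2155]
eef_rot: [0.691, 0.723, -0.0, -0.0]
contact_force: [1.1, -0.4, 0.0]
opening: 1.0
finger_force: 0.0
clock: 14.32
tool_pos: [0.6361, 0.0692, 0.2146]
eef_rot: [0.69, 0.723, -0.0, -0.0]
contact_force: [-0.5, -0.1, -0.1]
opening: 0.999
finger_force: 0.0
```

```bash
python3 -m jog '[{"wx":0,"wy":0,"wz":0,"dx":-0.004,"dy":0,"dz":-0.14,"hand":0},{"wx":0,"wy":0,"wz":0,"dx":0,"dy":0,"dz":-0.14,"hand":0},{"wx":0,"wy":0,"wz":0,"dx":0,"dy":0,"dz":-0.14,"hand":0},{"wx":0,"wy":0,"wz":0,"dx":0,"dy":0,"dz":-0.12,"hand":0},{"wx":0,"wy":0,"wz":0,"dx":0,"dy":0,"dz":-0.06,"hand":0}]' 
python3 -m jog '[{"wx":0,"wy":0,"wz":0,"dx":0,"dy":0,"dz":0,"hand":0},{"wx":0,"wy":0,"wz":0,"dx":0,"dy":0,"dz":0,"hand":1},{"wx":0,"wy":0,"wz":0,"dx":0,"dy":0,"dz":0,"hand":1},{"wx":0,"wy":0,"wz":0,"dx":0,"dy":0,"dz":0,"hand":1},{"wx":0,"wy":0,"wz":0,"dx":0,"dy":0,"dz":0,"hand":1}]'
python3 -m jog '[{"wx":0,"wy":0,"wz":0,"dx":0,"dy":0,"dz":0,"hand":1},{"wx":0,"wy":0,"wz":0,"dx":0,"dy":0,"dz":0,"hand":1},{"wx":0,"wy":0,"wz":0,"dx":0,"dy":0,"dz":0,"hand":1},{"wx":0,"wy":0,"wz":0,"dx":0,"dy":0,"dz":0,"hand":1},{"wx":0,"wy":0,"wz":0,"dx":0,"dy":0,"dz":0,"hand":1}]'
```

```text
clock: 14.73
tool_pos: [0.631, 0.0665, 0.0617]
eef_rot: [0.691, 0.723, -0.003, -0.002]
contact_force: [0.3, 0.2, -0.5]
opening: 1.004
finger_force: 0.0
clock: 15.15
tool_pos: [0.6359, 0.0681, 0.0672]
eef_rot: [0.691, 0.723, 0.001, 0.001]
contact_force: [-0.0, -0.8, -0.3]
opening: 0.721
finger_force: 0.0
clock: 15.57
tool_pos: [0.6349, 0.0682, 0.0663]
eef_rot: [0.691, 0.723, 0.0, 0.0]
contact_force: [-3.0, -0.3, 5.7]
opening: 0.588
finger_force: 20.0
```

```bash
python3 -m jog '[{"wx":0,"wy":0,"wz":0,"dx":0,"dy":0,"dz":0.07,"hand":1},{"wx":0,"wy":0,"wz":0,"dx":0,"dy":0,"dz":0.13,"hand":1},{"wx":0,"wy":0,"wz":0,"dx":0,"dy":0,"dz":0.14,"hand":1},{"wx":0,"wy":0,"wz":0,"dx":0,"dy":0,"dz":0.13,"hand":1},{"wx":0,"wy":0,"wz":0,"dx":0,"dy":0,"dz":0.09,"hand":1}]'
python3 -m jog '[{"wx":0,"wy":0,"wz":0,"dx":-0.06,"dy":-0.012,"dz":0,"hand":1},{"wx":0,"wy":0,"wz":0,"dx":-0.1,"dy":-0.02,"dz":0,"hand":1},{"wx":0,"wy":0,"wz":0,"dx":-0.1,"dy":-0.02,"dz":0,"hand":1},{"wx":0,"wy":0,"wz":0,"dx":-0.1,"dy":-0.02,"dz":0,"hand":1},{"wx":0,"wy":0,"wz":0,"dx":-0.1,"dy":-0.02,"dz":0,"hand":1}]'
python3 -m jog '[{"wx":0,"wy":0,"wz":0,"dx":-0.1,"dy":-0.02,"dz":0,"hand":1},{"wx":0,"wy":0,"wz":0,"dx":-0.1,"dy":-0.02,"dz":0,"hand":1},{"wx":0,"wy":0,"wz":0,"dx":-0.08,"dy":-0.016,"dz":0,"hand":1},{"wx":0,"wy":0,"wz":0,"dx":-0.036,"dy":-0.006,"dz":0,"hand":1},{"wx":0,"wy":0,"wz":0,"dx":0,"dy":0,"dz":0,"hand":1}]'
python3 -m jog '[{"wx":0,"wy":0,"wz":0,"dx":0,"dy":0,"dz":0,"hand":1},{"wx":0,"wy":0,"wz":0,"dx":0,"dy":0,"dz":0,"hand":1},{"wx":0,"wy":0,"wz":0,"dx":0,"dy":0,"dz":0,"hand":1}]'
```

```text
clock: 15.98
tool_pos: [0.6358, 0.0682, 0.2083]
eef_rot: [0.691, 0.723, 0.001, 0.001]
contact_force: [0.8, 0.1, -3.5]
opening: 0.582
finger_force: 20.0
clock: 16.4
tool_pos: [0.5184, 0.0449, 0.2053]
eef_rot: [0.691, 0.723, -0.0, -0.0]
contact_force: [-0.5, 0.4, -2.6]
opening: 0.584
finger_force: 20.0
clock: 16.82
tool_pos: [0.4387, 0.0291, 0.2054]
eef_rot: [0.691, 0.723, -0.001, -0.001]
contact_force: [0.7, -1.2, -3.3]
opening: 0.586
finger_force: 20.0
clock: 17.07
tool_pos: [0.4428, 0.0301, 0.2055]
eef_rot: [0.691, 0.723, 0.001, 0.001]
contact_force: [-0.2, 0.6, -2.7]
opening: 0.586
finger_force: 20.0
```

```bash
python3 -m jog '[{"wx":0,"wy":0,"wz":0,"dx":0,"dy":0,"dz":-0.12,"hand":1},{"wx":0,"wy":0,"wz":0,"dx":0,"dy":0,"dz":-0.13,"hand":1},{"wx":0,"wy":0,"wz":0,"dx":0,"dy":0,"dz":-0.12,"hand":1},{"wx":0,"wy":0,"wz":0,"dx":0,"dy":0,"dz":-0.07,"hand":1},{"wx":0,"wy":0,"wz":0,"dx":0,"dy":0,"dz":-0.03,"hand":1}]' | egrep "tool|contact"
python3 -m jog '[{"wx":0,"wy":0,"wz":0,"dx":0,"dy":0,"dz":-0.01,"hand":1},{"wx":0,"wy":0,"wz":0,"dx":0,"dy":0,"dz":-0.006,"hand":1},{"wx":0,"wy":0,"wz":0,"dx":0,"dy":0,"dz":0,"hand":1},{"wx":0,"wy":0,"wz":0,"dx":0,"dy":0,"dz":0,"hand":1},{"wx":0,"wy":0,"wz":0,"dx":0,"dy":0,"dz":0,"hand":1}]' | egrep "tool|contact"
python3 -m jog '[{"wx":0,"wy":0,"wz":0,"dx":0,"dy":0,"dz":-0.004,"hand":1},{"wx":0,"wy":0,"wz":0,"dx":0,"dy":0,"dz":0,"hand":1}]' | egrep "tool|contact"
```

```text
tool_pos: [0.4411, 0.0299, 0.0854]
contact_force: [-0.6, 0.1, -2.8]
tool_pos: [0.4417, 0.0297, 0.0849]
contact_force: [0.4, 0.2, -3.1]
tool_pos: [0.4413, 0.0297, 0.0834]
contact_force: [-0.5, 0.2, -2.1]
```

```bash
for i in 1 2; do python3 -m jog '[{"wx":0,"wy":0,"wz":0,"dx":0,"dy":0.001,"dz":-0.004,"hand":1},{"wx":0,"wy":0,"wz":0,"dx":0,"dy":0,"dz":0,"hand":1}]' | egrep "tool|contact"; done
```

```text
tool_pos: [0.441, 0.03, 0.082]
contact_force: [0.4, -0.4, -2.8]
tool_pos: [0.441, 0.03, 0.0813]
contact_force: [-1.3, -0.5, 3.4]
```

```bash
python3 -m jog '[{"wx":0,"wy":0,"wz":0,"dx":0,"dy":0,"dz":0,"hand":0.4},{"wx":0,"wy":0,"wz":0,"dx":0,"dy":0,"dz":0,"hand":0.2},{"wx":0,"wy":0,"wz":0,"dx":0,"dy":0,"dz":0,"hand":0},{"wx":0,"wy":0,"wz":0,"dx":0,"dy":0,"dz":0,"hand":0},{"wx":0,"wy":0,"wz":0,"dx":0,"dy":0,"dz":0,"hand":0}]'
python3 -m jog '[{"wx":0,"wy":0,"wz":0,"dx":0,"dy":0,"dz":0.05,"hand":0},{"wx":0,"wy":0,"wz":0,"dx":0,"dy":0,"dz":0.14,"hand":0},{"wx":0,"wy":0,"wz":0,"dx":0,"dy":0,"dz":0.14,"hand":0},{"wx":0,"wy":0,"wz":0,"dx":0,"dy":0,"dz":0.14,"hand":0},{"wx":0,"wy":0,"wz":0,"dx":0,"dy":0,"dz":0.13,"hand":0}]'
python3 -m jog '[{"wx":0,"wy":0,"wz":0,"dx":0.091,"dy":-0.058,"dz":0,"hand":0},{"wx":0,"wy":0,"wz":0,"dx":0.091,"dy":-0.058,"dz":0,"hand":0},{"wx":0,"wy":0,"wz":0,"dx":0.091,"dy":-0.058,"dz":0,"hand":0},{"wx":0,"wy":0,"wz":0,"dx":0.091,"dy":-0.058,"dz":0,"hand":0},{"wx":0,"wy":0,"wz":0,"dx":0.091,"dy":-0.058,"dz":0,"hand":0}]'
python3 -m jog '[{"wx":0,"wy":0,"wz":0,"dx":0.091,"dy":-0.058,"dz":0,"hand":0},{"wx":0,"wy":0,"wz":0,"dx":0.091,"dy":-0.058,"dz":0,"hand":0},{"wx":0,"wy":0,"wz":0,"dx":0.091,"dy":-0.058,"dz":0,"hand":0},{"wx":0,"wy":0,"wz":0,"dx":0,"dy":0,"dz":0,"hand":0},{"wx":0,"wy":0,"wz":0,"dx":0,"dy":0,"dz":0,"hand":0}]'
```

```text
clock: 18.82
tool_pos: [0.4411, 0.0302, 0.081]
eef_rot: [0.691, 0.723, 0.0, 0.0]
contact_force: [0.2, -0.7, -0.2]
opening: 0.878
finger_force: 0.0
clock: 19.23
tool_pos: [0.4406, 0.0301, 0.2328]
eef_rot: [0.691, 0.723, 0.0, 0.0]
contact_force: [1.1, 0.2, -0.2]
opening: 1.0
finger_force: 0.0
clock: 19.65
tool_pos: [0.5554, -0.0432, 0.2311]
eef_rot: [0.691, 0.723, 0.0, -0.0]
contact_force: [-0.1, -0.3, -1.0]
opening: 1.001
finger_force: 0.0
clock: 20.07
tool_pos: [0.6231, -0.0869, 0.2303]
eef_rot: [0.692, 0.722, -0.0, -0.0]
contact_force: [-1.0, -0.0, -0.0]
opening: 0.999
finger_force: 0.0
```

```bash
python3 -m jog '[{"wx":0,"wy":0,"wz":0,"dx":0,"dy":0.002,"dz":-0.13,"hand":0},{"wx":0,"wy":0,"wz":0,"dx":0,"dy":0,"dz":-0.14,"hand":0},{"wx":0,"wy":0,"wz":0,"dx":0,"dy":0,"dz":-0.14,"hand":0},{"wx":0,"wy":0,"wz":0,"dx":0,"dy":0,"dz":-0.12,"hand":0},{"wx":0,"wy":0,"wz":0,"dx":0,"dy":0,"dz":-0.06,"hand":0}]' 
python3 -m jog '[{"wx":0,"wy":0,"wz":0,"dx":0,"dy":0,"dz":0,"hand":0},{"wx":0,"wy":0,"wz":0,"dx":0,"dy":0,"dz":0,"hand":1},{"wx":0,"wy":0,"wz":0,"dx":0,"dy":0,"dz":0,"hand":1},{"wx":0,"wy":0,"wz":0,"dx":0,"dy":0,"dz":0,"hand":1},{"wx":0,"wy":0,"wz":0,"dx":0,"dy":0,"dz":0,"hand":1}]'
python3 -m jog '[{"wx":0,"wy":0,"wz":0,"dx":0,"dy":0,"dz":0,"hand":1},{"wx":0,"wy":0,"wz":0,"dx":0,"dy":0,"dz":0,"hand":1},{"wx":0,"wy":0,"wz":0,"dx":0,"dy":0,"dz":0,"hand":1},{"wx":0,"wy":0,"wz":0,"dx":0,"dy":0,"dz":0,"hand":1},{"wx":0,"wy":0,"wz":0,"dx":0,"dy":0,"dz":0,"hand":1}]'
```

```text
clock: 20.48
tool_pos: [0.6192, -0.0837, 0.0798]
eef_rot: [0.69, 0.723, -0.002, -0.003]
contact_force: [-0.9, 0.5, -0.3]
opening: 0.999
finger_force: 0.0
clock: 20.9
tool_pos: [0.6239, -0.0853, 0.0852]
eef_rot: [0.691, 0.723, 0.001, 0.001]
contact_force: [0.3, 0.3, -0.6]
opening: 0.719
finger_force: 0.0
clock: 21.32
tool_pos: [0.623, -0.0856, 0.0847]
eef_rot: [0.691, 0.723, 0.0, 0.0]
contact_force: [-2.9, -0.4, 7.2]
opening: 0.653
finger_force: 20.0
```

```bash
python3 -m jog '[{"wx":0,"wy":0,"wz":0,"dx":0,"dy":0,"dz":0.07,"hand":1},{"wx":0,"wy":0,"wz":0,"dx":0,"dy":0,"dz":0.14,"hand":1},{"wx":0,"wy":0,"wz":0,"dx":0,"dy":0,"dz":0.15,"hand":1},{"wx":0,"wy":0,"wz":0,"dx":0,"dy":0,"dz":0.15,"hand":1},{"wx":0,"wy":0,"wz":0,"dx":0,"dy":0,"dz":0.09,"hand":1}]'
python3 -m jog '[{"wx":0,"wy":0,"wz":0,"dx":-0.04,"dy":0.04,"dz":0,"hand":1},{"wx":0,"wy":0,"wz":0,"dx":-0.08,"dy":0.083,"dz":0,"hand":1},{"wx":0,"wy":0,"wz":0,"dx":-0.08,"dy":0.083,"dz":0,"hand":1},{"wx":0,"wy":0,"wz":0,"dx":-0.08,"dy":0.083,"dz":0,"hand":1},{"wx":0,"wy":0,"wz":0,"dx":-0.08,"dy":0.083,"dz":0,"hand":1}]'
python3 -m jog '[{"wx":0,"wy":0,"wz":0,"dx":-0.08,"dy":0.083,"dz":0,"hand":1},{"wx":0,"wy":0,"wz":0,"dx":-0.08,"dy":0.083,"dz":0,"hand":1},{"wx":0,"wy":0,"wz":0,"dx":-0.08,"dy":0.083,"dz":0,"hand":1},{"wx":0,"wy":0,"wz":0,"dx":-0.08,"dy":0.083,"dz":0,"hand":1},{"wx":0,"wy":0,"wz":0,"dx":-0.04,"dy":0.04,"dz":0,"hand":1}]'
python3 -m jog '[{"wx":0,"wy":0,"wz":0,"dx":-0.02,"dy":0.02,"dz":0,"hand":1},{"wx":0,"wy":0,"wz":0,"dx":0,"dy":0,"dz":0,"hand":1},{"wx":0,"wy":0,"wz":0,"dx":0,"dy":0,"dz":0,"hand":1},{"wx":0,"wy":0,"wz":0,"dx":0,"dy":0,"dz":0,"hand":1},{"wx":0,"wy":0,"wz":0,"dx":0,"dy":0,"dz":0,"hand":1}]'
```

```text
clock: 21.73
tool_pos: [0.6242, -0.0856, 0.2374]
eef_rot: [0.691, 0.723, 0.002, 0.002]
contact_force: [1.7, 0.8, -2.4]
opening: 0.651
finger_force: 20.0
clock: 22.15
tool_pos: [0.5315, 0.0084, 0.2334]
eef_rot: [0.691, 0.723, -0.0, -0.0]
contact_force: [0.8, 0.1, -3.4]
opening: 0.653
finger_force: 20.0
clock: 22.57
tool_pos: [0.4397, 0.1033, 0.2334]
eef_rot: [0.69, 0.724, -0.0, -0.001]
contact_force: [-0.6, 0.2, -3.1]
opening: 0.653
finger_force: 20.0
clock: 22.98
tool_pos: [0.439, 0.1045, 0.2335]
eef_rot: [0.692, 0.722, 0.0, 0.0]
contact_force: [-0.6, -0.8, -1.7]
opening: 0.652
finger_force: 20.0
```

```bash
python3 -m jog '[{"wx":0,"wy":0,"wz":0,"dx":-0.003,"dy":0.003,"dz":-0.12,"hand":1},{"wx":0,"wy":0,"wz":0,"dx":0,"dy":0,"dz":-0.14,"hand":1},{"wx":0,"wy":0,"wz":0,"dx":0,"dy":0,"dz":-0.13,"hand":1},{"wx":0,"wy":0,"wz":0,"dx":0,"dy":0,"dz":-0.08,"hand":1},{"wx":0,"wy":0,"wz":0,"dx":0,"dy":0,"dz":-0.03,"hand":1}]' | egrep "tool|contact"
python3 -m jog '[{"wx":0,"wy":0,"wz":0,"dx":0,"dy":0,"dz":-0.01,"hand":1},{"wx":0,"wy":0,"wz":0,"dx":0,"dy":0,"dz":-0.006,"hand":1},{"wx":0,"wy":0,"wz":0,"dx":0,"dy":0,"dz":0,"hand":1},{"wx":0,"wy":0,"wz":0,"dx":0,"dy":0,"dz":0,"hand":1},{"wx":0,"wy":0,"wz":0,"dx":0,"dy":0,"dz":0,"hand":1}]' | egrep "tool|contact"
python3 -m jog '[{"wx":0,"wy":0,"wz":0,"dx":0,"dy":0,"dz":-0.004,"hand":1},{"wx":0,"wy":0,"wz":0,"dx":0,"dy":0,"dz":0,"hand":1}]' | egrep "tool|contact"
```

```text
tool_pos: [0.4366, 0.1053, 0.1058]
contact_force: [-0.4, 0.1, -3.4]
tool_pos: [0.438, 0.1066, 0.1055]
contact_force: [-0.0, 0.2, -1.9]
tool_pos: [0.4375, 0.1065, 0.104]
contact_force: [0.3, 0.1, -2.4]
```

```bash
python3 -m jog '[{"wx":0,"wy":0,"wz":0,"dx":0,"dy":-0.004,"dz":-0.011,"hand":1},{"wx":0,"wy":0,"wz":0,"dx":0,"dy":0,"dz":0,"hand":1}]' | egrep "tool|contact"
for i in 1 2; do python3 -m jog '[{"wx":0,"wy":0,"wz":0,"dx":0,"dy":0,"dz":-0.004,"hand":1},{"wx":0,"wy":0,"wz":0,"dx":0,"dy":0,"dz":0,"hand":1}]' | egrep "tool|contact"; done
```

```text
tool_pos: [0.4371, 0.1052, 0.1006]
contact_force: [0.1, -0.4, -2.9]
tool_pos: [0.4371, 0.1053, 0.0997]
contact_force: [-0.3, 0.3, -0.3]
tool_pos: [0.4368, 0.1053, 0.0994]
contact_force: [-3.6, -0.8, 9.1]
```

```bash
python3 -m jog '[{"wx":0,"wy":0,"wz":0,"dx":0,"dy":0,"dz":0,"hand":0.3},{"wx":0,"wy":0,"wz":0,"dx":0,"dy":0,"dz":0,"hand":0.15},{"wx":0,"wy":0,"wz":0,"dx":0,"dy":0,"dz":0,"hand":0},{"wx":0,"wy":0,"wz":0,"dx":0,"dy":0,"dz":0,"hand":0},{"wx":0,"wy":0,"wz":0,"dx":0,"dy":0,"dz":0,"hand":0}]'
python3 -m jog '[{"wx":0,"wy":0,"wz":0,"dx":0,"dy":0,"dz":0.05,"hand":0},{"wx":0,"wy":0,"wz":0,"dx":0,"dy":0,"dz":0.12,"hand":0},{"wx":0,"wy":0,"wz":0,"dx":0,"dy":0,"dz":0.14,"hand":0},{"wx":0,"wy":0,"wz":0,"dx":0,"dy":0,"dz":0.14,"hand":0},{"wx":0,"wy":0,"wz":0,"dx":0,"dy":0,"dz":0.14,"hand":0}]'
python3 -m jog '[{"wx":0,"wy":0,"wz":0,"dx":0.05,"dy":0.12,"dz":0,"hand":0},{"wx":0,"wy":0,"wz":0,"dx":0.05,"dy":0.12,"dz":0,"hand":0},{"wx":0,"wy":0,"wz":0,"dx":0.05,"dy":0.12,"dz":0,"hand":0},{"wx":0,"wy":0,"wz":0,"dx":0.05,"dy":0.12,"dz":0,"hand":0},{"wx":0,"wy":0,"wz":0,"dx":0.05,"dy":0.12,"dz":0,"hand":0}]'
python3 -m jog '[{"wx":0,"wy":0,"wz":0,"dx":0.05,"dy":0.12,"dz":0,"hand":0},{"wx":0,"wy":0,"wz":0,"dx":0.05,"dy":0.12,"dz":0,"hand":0},{"wx":0,"wy":0,"wz":0,"dx":0,"dy":0,"dz":0,"hand":0},{"wx":0,"wy":0,"wz":0,"dx":0,"dy":0,"dz":0,"hand":0}]'
python3 - <<'E'
from h import *
D=dict(tallest=(.4378,.1048),large=(.4408,.031),medium=(.449,-.0404),small=(.446,-.117))
for c in('top','scene'):
    im=r.snapshot(c);cv2.imwrite(f'pics/{c}2.png',im[:,:,::-1]);K,R,t=P(c)
    i=im.astype(int);m=(i[:,:,0]<100)&(i[:,:,0]>1.42*i[:,:,1]) if c=='scene' else lidmask(im)
    for n,d in D.items():
        z=CANS[n][0]+.015;p=K@(R@np.array([*d,z])+t);px=p[:2]/p[2]
        print(c,n,d,fitc(c,local(m,px,22),z,CANS[n][1]))
E
```

```text
clock: 24.9
tool_pos: [0.4374, 0.1054, 0.0987]
eef_rot: [0.691, 0.723, 0.0, 0.0]
contact_force: [-0.0, 0.0, -0.5]
opening: 0.978
finger_force: 0.0
clock: 25.32
tool_pos: [0.4367, 0.1052, 0.2477]
eef_rot: [0.691, 0.723, -0.0, -0.0]
contact_force: [0.6, 1.1, 0.1]
opening: 1.001
finger_force: 0.0
clock: 25.73
tool_pos: [0.4999, 0.2568, 0.2463]
eef_rot: [0.691, 0.723, -0.0, 0.0]
contact_force: [0.3, -0.3, 1.7]
opening: 0.999
finger_force: 0.0
clock: 26.07
tool_pos: [0.5242, 0.3172, 0.2454]
eef_rot: [0.69, 0.724, -0.0, -0.0]
contact_force: [0.1, -0.2, -0.2]
opening: 1.001
finger_force: 0.0
top tallest (0.4378, 0.1048) [([0.4362, 0.1036], np.float64(27.8), [252.1, 303.4])]
top large (0.4408, 0.031) [([0.4389, 0.0317], np.float64(25.4), [300.7, 298.7])]
top medium (0.449, -0.0404) [([0.4483, -0.041], np.float64(21.8), [347.1, 290.8])]
top small (0.446, -0.117) [([0.4471, -0.1165], np.float64(19.3), [392.7, 288.9])]
scene tallest (0.4378, 0.1048) [([0.4392, 0.103], np.float64(27.1), [367.0, 132.8])]
scene large (0.4408, 0.031) [([0.4432, 0.0304], np.float64(24.0), [328.3, 153.0])]
scene medium (0.449, -0.0404) [([0.4515, -0.0415], np.float64(21.0), [290.8, 174.8])]
scene small (0.446, -0.117) [([0.4493, -0.116], np.float64(17.8), [250.5, 192.5])]
```

View pics/top2.png

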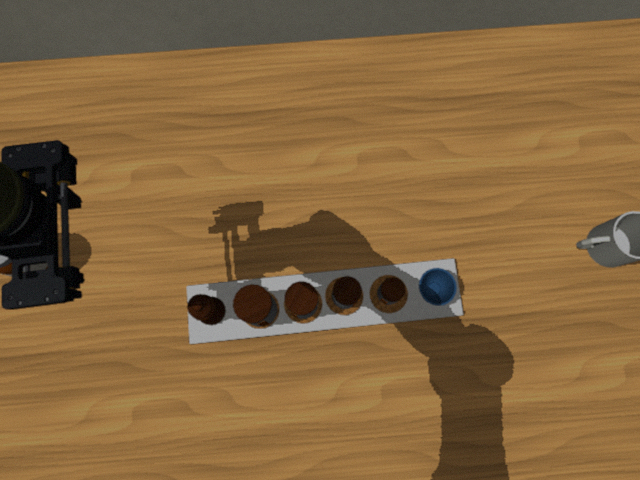

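View pics/scene2.png

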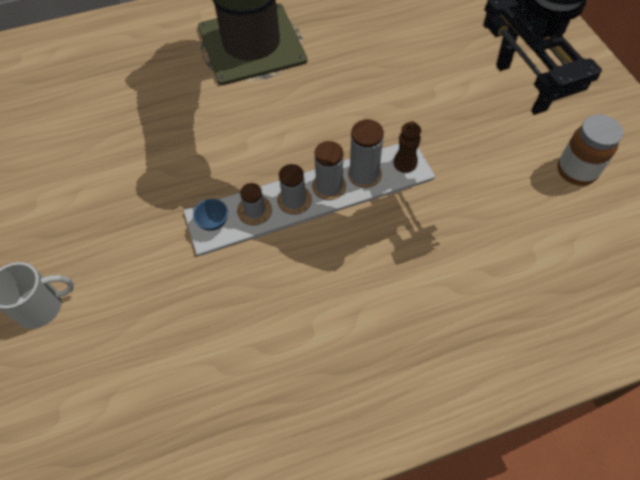

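All four canisters stand upright in rising order from the bowl (211,214) to the mill (407,150). Each is within about 2 mm of its disc centre, and the gripper is clear, so I'm handing in.

```bash
python3 -c "from plant import r;print(r.finish_job())"
```

```text
the job is handed in; nothing more can be done
None
```

The four canisters stand upright in order of height, shortest by the bowl and tallest by the mill, each about 2–3 mm or less from its disc centre by camera, with the bowl and mill untouched; the job was handed in at about 26 s.

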